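# Close up a row of slumped printing blocks

## Task

Two of the five printing blocks in the wooden tray have slumped over because the sliding follower plate behind them has been left too far back. Pinch together the two opposed spring finger-pieces on the follower to free its brake, and, keeping them pinched, slide it up the lane until it has pushed all five blocks upright and snug against the end wall; then let the finger-pieces spring out again so that the brake holds the row, and take the hand away. Leave the other things on the bench where they are.

Things in the scene. Friction and masses are not known exactly. Their poses are not given: they have to be found in the camera images.
- tray: Wooden tray for printing blocks, fixed to the bench, 325 x 170 mm. Origin on the bench surface, on the centre line of its wide lane; x runs along the lane towards the end wall that the row stands against, z up. Lane: 100 mm wide, side walls with steel rails 52 mm high, rear wall at x = -155 mm. Beside it (y -60 to -110 mm) a narrow lane of wooden strips lower than 40 mm.
- end_wall (a point): Foot of the lane's end wall: on the lane's centre line, on its floor (8 mm above the bench), at the wall's inner face (tray x = +150 mm). The end wall is 75 mm high. Axes as the tray's.
- follower (a joint): How far (m, 0 to 0.135) the follower has slid towards the end wall: a carriage with an upright plate 84 mm wide, top 96 mm above the bench. The plate's front face is at tray x = -85 mm + this; it meets the tightly packed upright row at 0.120. Slides freely (1 N) while both finger-pieces are pinched; otherwise brake shoes bite the rails and hold it against about 30 N.
- catch_left (a joint): Travel (m) of the finger-piece on the tray's +y side: 0 = sprung out, its brake shoe biting on the rail; 0.007 = pinched fully in, against its stop. The shoe is clear of the rail from about 0.001. Spring: 11 N at 0, 16 N at 0.007.
- catch_right (a joint): The same for the finger-piece on the tray's -y side.
- pinch_point (a point): Midway between the two finger-pieces, 80 mm above the bench, 34 mm behind the front of the follower's plate and travelling with it; axes as the tray's. Between the pieces is a dark spring housing 30 mm wide, top 88 mm above the bench. Outside them nothing stands above 52 mm; the 4 mm thick plate is 20 mm ahead of their edges.
- catch_left_pad (a point): Middle of the outer face of the +y finger-piece, 80 mm above the bench: an upright steel tab 20 mm long (along the lane), 4 mm thick, from 47 to 97 mm above the bench. The outer face lies 28 mm to the side of the pinch point when sprung out (56 mm over both) and 21 mm when pinched fully in (42 mm over both).
- catch_right_pad (a point): Middle of the outer face of the -y finger-piece, the mirror image of the other.
- block1_centre (a point): Centre of printing block 1 (1 is next to the end wall, 5 nearest the follower): a wooden block with a metal face, 23 mm thick (its x), 78 mm wide (its y), 94 mm tall (its z, straight up when it stands upright), 0.13 to 0.25 kg. It stands upright at the start.
- block2_centre (a point): Centre of printing block 2 (1 is next to the end wall, 5 nearest the follower): a wooden block with a metal face, 23 mm thick (its x), 72 mm wide (its y), 97 mm tall (its z, straight up when it stands upright), 0.13 to 0.25 kg. It stands upright at the start.
- block3_centre (a point): Centre of printing block 3 (1 is next to the end wall, 5 nearest the follower): a wooden block with a metal face, 23 mm thick (its x), 82 mm wide (its y), 95 mm tall (its z, straight up when it stands upright), 0.13 to 0.25 kg. It stands upright at the start.
- block4_centre (a point): Centre of printing block 4 (1 is next to the end wall, 5 nearest the follower): a wooden block with a metal face, 23 mm thick (its x), 76 mm wide (its y), 96 mm tall (its z, straight up when it stands upright), 0.13 to 0.25 kg. At the start it leans, its top resting towards the end wall on its neighbour, its foot out towards the follower; when the follower's plate pushes the foot in, it rises upright.
- block5_centre (a point): Centre of printing block 5 (1 is next to the end wall, 5 nearest the follower): a wooden block with a metal face, 23 mm thick (its x), 80 mm wide (its y), 94 mm tall (its z, straight up when it stands upright), 0.13 to 0.25 kg. At the start it leans, its top resting towards the end wall on its neighbour, its foot out towards the follower; when the follower's plate pushes the foot in, it rises upright.
- brayer: Bystander: an ink roller with a 100 mm black rubber roll and a wooden handle, 170 mm long in all, lying beside the tray.
- composing_stick: Bystander: a flat steel composing stick, 200 x 52 x 22 mm, with three short lines of metal type in it, lying beside the tray.
- quoin_key: Bystander: a T-shaped steel key about 90 mm long, lying beside the tray.
- spare_block: Bystander: a sixth printing block, 90 x 74 x 23 mm, lying flat on the bench beside the tray; it is not part of the row.
- ink_tin: Bystander: a closed metal ink tin, 84 mm across and 62 mm high, standing or lying on the bench away from the tray.
- mallet: Bystander: a wooden mallet, 105 mm head, 220 mm long, standing or lying on the bench away from the tray.
- planer: Bystander: a flat wooden planer block, 150 x 85 x 38 mm, standing or lying on the bench away from the tray.
Not all that is in view belongs to the job. Leave any green or pink look-alike of the part that bears block4_centre alone.

How it is judged:
On the way, in this order (a step that is already met when the one before it is completed fails the run):
1. both finger-pieces are pinched in together, by at least 3 mm each (value of joint each of catch_left, catch_right above 0.003 m), for 0.1 s.
2. with both finger-pieces still pinched (shoes clear of the rails), the follower comes up against the row: within 6 mm of packing it tight (value of joint each of catch_left, catch_right above 0.001 m and value of joint follower above 0.114 m), for 0.1 s.
At the end, for the whole second after the job is handed in: The follower is at rest within 6 mm of packing the row tight (joint over 0.114), both finger-pieces have sprung out (under 1 mm), and all five blocks stand on the lane's floor between follower and end wall, upright to within 5 degrees and within 20 mm of the lane's centre line (value of joint follower above 0.114 m and value of joint each of catch_left, catch_right below 0.001 m and velocity of joint follower between -0.01 and 0.01 m/s and angle between each of block1_centre, block2_centre, block3_centre, block4_centre, block5_centre's own z axis and vertical below 0.087 rad and x of block1_centre in the frame of tray between 0.03 and 0.15 m and y of block1_centre in the frame of tray between -0.02 and 0.02 m and z of each of block1_centre, block2_centre, block3_centre, block4_centre, block5_centre in the frame of tray below 0.064 m and x of block2_centre in the frame of tray between 0.03 and 0.15 m and y of block2_centre in the frame of tray between -0.02 and 0.02 m and x of block3_centre in the frame of tray between 0.03 and 0.15 m and y of block3_centre in the frame of tray between -0.02 and 0.02 m and x of block4_centre in the frame of tray between 0.03 and 0.15 m and y of block4_centre in the frame of tray between -0.02 and 0.02 m and x of block5_centre in the frame of tray between 0.03 and 0.15 m and y of block5_centre in the frame of tray between -0.02 and 0.02 m); the robot touches nothing.
It fails at once if a bystander (brayer, composing stick, quoin key, spare block, ink tin, mallet or planer) is moved by more than 30 mm (distance of any of brayer, composing_stick, quoin_key, spare_block, ink_tin, mallet, planer from where it was at the start of the episode above 0.03 m).
It also fails if it takes over 35 s, if anything falls off the work surface, if the arm or the gripper's body presses on something with over 40 N, if the wrist force passes 120 N, or if a joint passes its speed limit or range.

## Robot

A 7-joint arm with a two-finger parallel gripper is mounted at the origin on the work surface. World frame = base frame: x ahead of the robot, y to its left, z up, the work surface at z = 0. Lengths are in m, angles in rad, forces in N, time in s.
With the tool pointing down it reaches from about 0.4 to 0.875 m from the base axis. Payload 19.3 kg.
Tool frame: the origin (TCP) lies midway between the tips of the shut fingers; the grasp point (between the pads) lies bot.grip_point_offset behind it (bot.grip_point_offset is the distance from the TCP to the grasp point, in m); z points along the fingers, y is the direction in which the jaws open and shut (so a half turn about z gives the same grasp; the last joint's range is limited). The gripper opens to 85 mm and grips with 20 to 120 N. Pads are 22 mm wide; open, the fingers measure 114 mm over their backs; the gripper's body (76 mm by 85 mm) begins 54 mm behind the grasp point. The pads swing forward as they close: fully open they stand 13 mm farther back than shut.
Start: joints at [-1.409, 0.521, -0.036, 1.599, 0.021, 1.021, -0.113], TCP at [0.144, 0.608, 0.231] pointing down, gripper open.
Joint ranges: [-2.91, 2.91], [-0.3, 2.13], [-1.5, 1.42], [0.17, 2.43], [-1.26, 4.41], [0.16, 1.93], [-2.52, 2.52]. Speed limits (rad/s): [1.89, 1.89, 2.39, 2.39, 3.01, 3.01, 3.01].

## Interface

Orientations are given as [roll, pitch, yaw] about the fixed x, y, z axes, in that order (R = Rz(yaw) Ry(pitch) Rx(roll)).
In Python, from workcell import bot gives the robot as it stands.
- The arm moves only by the tool servo_tool, never from a script. Its argument "rows" is a list that holds one entry, the list of rows, each a list of 6 numbers: the shift along the tool's x, y, z in cm, then the turn, a rotation vector about the tool's x, y, z in degrees. A call has 1 to 5 rows; each row shifts and turns the commanded pose from where the row before left it, along the tool's axes as they then stand; what a row does not reach is not made up. A row lasts 1/8 s, in which the tool goes at most 62.5 mm and 10.7 degrees, less where a joint would pass 70% of its speed; a pose out of reach is approached as far as the arm can. A call is refused whole if a number of a shift passes 6.25 or a number of a turn 10.7, either way. A call with a gripper value outside its range is refused whole. "grip" is the opening, from -1 (shut) to 1 (fully open), so that 0 is half open, set as the call begins (left out, the last holds). The fingers move at their own pace and stop on an object; "squeeze" is the grip in N (left out, the last holds). Time passes only in rows, so rows that do not move let the fingers close. It gives the time, the measured TCP pose, the force and the opening at its end, in the units of the state.
- bot.observe(): the state, without advancing time (a new reading comes with each control period).
- bot.grab_frame(name): name is "side" or "top"; returns a dict with "image" (420x560x3 uint8, red, green, blue), "K" (3x3 intrinsics, pixels), "R" (3x3) and "t" (3): a world point X has camera coordinates R X + t. Camera axes: x right, y down, z forward; pixel columns grow to the right and rows downward; lengths in m; the calibration is good to about 2 mm. A picture is of the moment at which its call begins. There is no depth.
- bot.job_done(): hands the job in, once; it reports no verdict.
The state is a dict: "clock": time; "qpos": joint angles; "qd": joint speeds; "joint_efforts": joint torques, N m; "position": TCP position; "tool_rot": TCP orientation; "force": force on the tool from outside, world axes, zero at the start; "moment": the same for the moment, N m; "grip_width": finger opening in m.
Only numpy, scipy, OpenCV 4.12 (cv2) and the standard library are available. Lean on these libraries where they do the work, as an engineer would, in place of code of your own. Each camera call takes 0.05 s, during which the arm holds its last target.

## Working session

There is one attempt and no reset: what is moved stays moved. The work goes in short steps, Python scripts to look and compute and a tool call to move; the robot and the scene stay as the last step left them, time stands still between calls to the robot, and variables do not carry over. Pictures are saved under pics/ and viewed, and the job is handed in when it is done.

Besides the shell and the picture viewer there is one more tool, called after "Request:" in YAML: its name, and indented under it one key for each argument. servo_tool: Moves the arm, as the interface text tells. Its arguments: {"type":"object","properties":{"rows":{"type":"array"},"grip":{"type":"number"},"squeeze":{"type":"number"}},"required":["rows"]}

```bash
mkdir -p pics; ls; python3 - <<'E'
from workcell import bot
import cv2
s=bot.observe()
for k,v in s.items(): print(k,v)
print(bot.grip_point_offset)
for n in("side","top"):
    f=bot.grab_frame(n); cv2.imwrite(f"pics/{n}0.png",f["image"][:,:,::-1]); print(n,f["K"],f["R"],f["t"])
E
```

```text
pics
clock 0.0
qpos [-1.40921588  0.52199638 -0.0363491   1.60001134  0.02120935  1.02103027
 -0.11282554]
qd [ 3.82092349e-05  9.09061460e-04  6.39645041e-04 -1.58043028e-03
 -5.58719620e-04 -3.00739159e-05  7.82826851e-04]
joint_efforts [ 1.02963211e-03 -9.27117133e+01  1.98112428e+00 -3.69935095e+01
  1.80530758e-02  8.49938777e-03 -5.90844843e-05]
position [0.14352014 0.6079712  0.23073526]
tool_rot [-3.14053493e+00  7.04167921e-05  2.90980050e+00]
force [-0.0547323   0.58518406  0.80464769]
moment [-0.07067843 -0.02172921  0.01991399]
grip_width 0.08519163791940411
0.0187
side [[480.30278956   0.         280.12596798]
 [  0.         480.30278956 220.99453356]
 [  0.           0.           1.        ]] [[ 0.99925724 -0.03722734  0.00995483]
 [-0.0112004  -0.52775554 -0.84932246]
 [ 0.03687173  0.84858011 -0.52778051]] [-0.52715523  0.06490231  1.35029432]
top [[383.75647485   0.         281.91729456]
 [  0.         383.75647485 210.68814317]
 [  0.           0.           1.        ]] [[ 0.12084382 -0.99266458  0.00371493]
 [-0.97073712 -0.11895515 -0.20861237]
 [ 0.20752402  0.0216033  -0.97799135]] [-0.08682785  0.54744221  0.94161012]
```

View pics/side0.png

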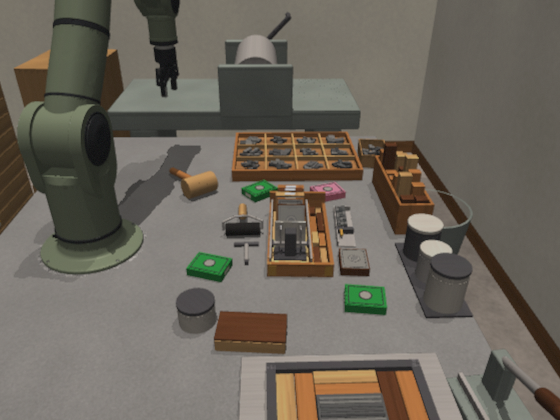

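View pics/top0.png

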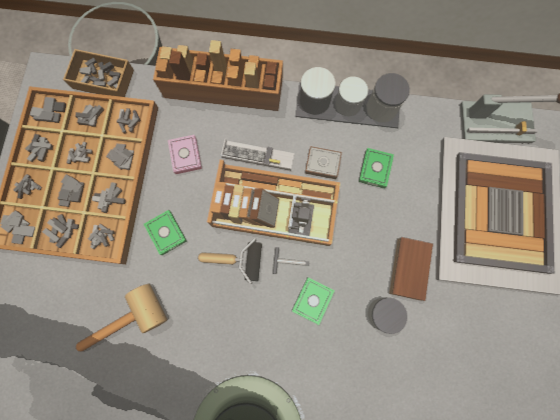

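The top view shows the tray at about (275,208), with the row at its left end and the follower at about (302,215). I'll zoom in on both views.

```bash
python3 - <<'E'
import cv2
a=cv2.imread("pics/top0.png")[155:255,195:355]; cv2.imwrite("pics/c_top.png",cv2.resize(a,None,fx=5,fy=5,interpolation=cv2.INTER_CUBIC))
a=cv2.imread("pics/side0.png")[175:285,245:355]; cv2.imwrite("pics/c_side.png",cv2.resize(a,None,fx=5,fy=5,interpolation=cv2.INTER_CUBIC))
E
```

```text
(no output)
```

View pics/c_top.png

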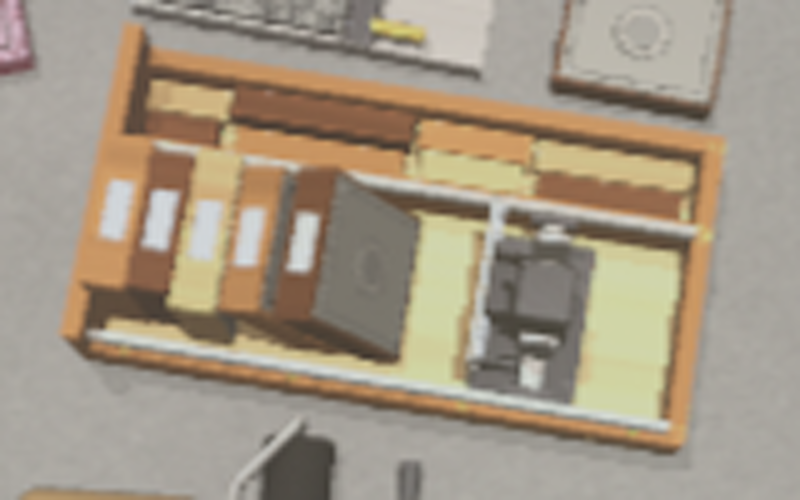

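View pics/c_side.png

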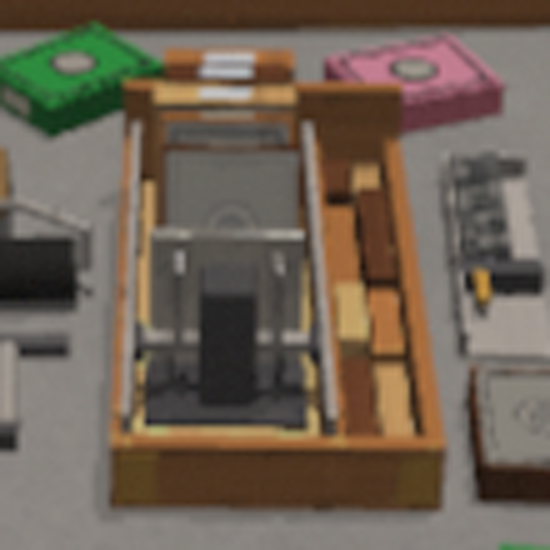

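```bash
cat > h.py <<'E'
import numpy as np,cv2
from workcell import bot
def ray(f,uv):
    d=f["R"].T@np.linalg.inv(f["K"])@np.array([uv[0],uv[1],1.]); o=-f["R"].T@f["t"]; return o,d
def plane(f,uv,z):
    o,d=ray(f,uv); return o+d*(z-o[2])/d[2]
def proj(f,X):
    p=f["K"]@(f["R"]@np.array(X)+f["t"]); return p[:2]/p[2]
def tri(f1,u1,f2,u2):
    o1,d1=ray(f1,u1);o2,d2=ray(f2,u2)
    s=np.linalg.lstsq(np.c_[d1,-d2],o2-o1,rcond=None)[0]
    return (o1+s[0]*d1+o2+s[1]*d2)/2, np.linalg.norm(o1+s[0]*d1-o2-s[1]*d2)
E
python3 - <<'E'
from h import *
f=bot.grab_frame("top"); g=bot.grab_frame("side")
def T(c): return (195+(c[0]+.5)/5-.5,155+(c[1]+.5)/5-.5)
def S(c): return (245+(c[0]+.5)/5-.5,175+(c[1]+.5)/5-.5)
# rails top view (z=.052)
for nm,a,b in (("rail+y",(95,333),(665,427)),("rail-y",(155,148),(695,232))):
    A=plane(f,T(a),.052);B=plane(f,T(b),.052);d=A-B
    print(nm,A.round(4),B.round(4),"ang",np.degrees(np.arctan2(d[1],d[0])),np.linalg.norm(d))
for nm,a,b in (("S rail+y",(136,125),(127,415)),("S rail-y",(307,122),(332,418))):
    A=plane(g,S(a),.052);B=plane(g,S(b),.052);d=A-B
    print(nm,A.round(4),B.round(4),"ang",np.degrees(np.arctan2(d[1],d[0])),np.linalg.norm(d))
A=plane(f,T((498,203)),.096);B=plane(f,T((478,360)),.096);print("plate top",A,B,np.linalg.norm(A-B))
A=plane(g,S((150,232)),.096);B=plane(g,S((303,232)),.096);print("plate side",A,B,np.linalg.norm(A-B))
for c in((180,252),(278,252)): print("tab side",plane(g,S(c),.097))
for c in((535,342),(550,222),(525,385),(553,238)): print("tab top",c,plane(f,T(c),.097))
E
python3 - <<'E'
import cv2
a=cv2.imread("pics/top0.png")[190:240,280:325]; cv2.imwrite("pics/d_top.png",cv2.resize(a,None,fx=12,fy=12,interpolation=cv2.INTER_CUBIC))
E
```

```text
rail+y [0.5058 0.1535 0.052 ] [ 0.4928 -0.146   0.052 ] ang 87.51404265072743 0.29973378346665447
rail-y [0.6084 0.1376 0.052 ] [ 0.5977 -0.1517  0.052 ] ang 87.86939103045809 0.2895354622328067
S rail+y [0.5072 0.1527 0.052 ] [ 0.4959 -0.1469  0.052 ] ang 87.83879779410039 0.29981152708100256
S rail-y [0.6124 0.1544 0.052 ] [ 0.5996 -0.1519  0.052 ] ang 87.61049153402804 0.3065941533020052
plate top [ 0.58931397 -0.0466129   0.096     ] [ 0.50827168 -0.04593845  0.096     ] 0.0810450936970241
plate side [ 0.51024594 -0.04237227  0.096     ] [ 0.59202946 -0.04410798  0.096     ] 0.08180194092362694
tab side [ 0.52543552 -0.06424896  0.097     ]
tab side [ 0.57705154 -0.06535957  0.097     ]
tab top (535, 342) [ 0.5205408  -0.07298761  0.097     ]
tab top (550, 222) [ 0.58244278 -0.07372243  0.097     ]
tab top (525, 385) [ 0.49847983 -0.07045886  0.097     ]
tab top (553, 238) [ 0.57439899 -0.076118    0.097     ]
```

View pics/d_top.png

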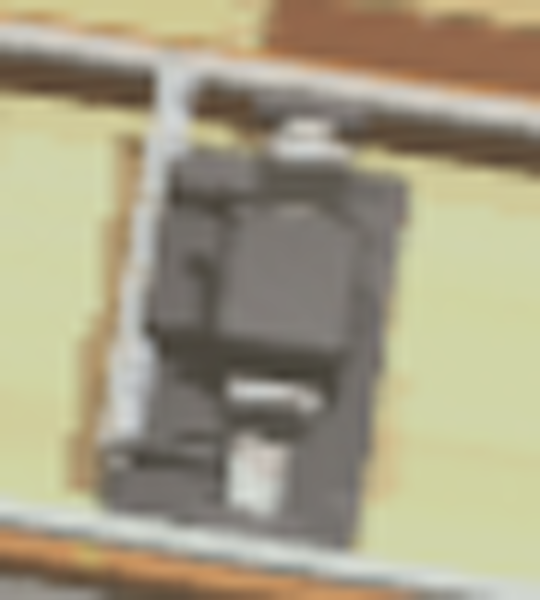

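Candidates for the finger-pieces:
- Light-topped tabs either side of the dark housing, at side pixels (281,227) and (300,227) and top pixels (302,222) and (305,202). I'm choosing these because they are 52 mm apart and 97 mm high, as described.
- The cross-rods and shoes below them, at top pixel (301,229). These are too low.
- The green and pink look-alike blocks at top pixels (165,232), (314,300), (377,168) and (184,154), and the spare block at (323,161). I leave all of these alone.

The pinch point comes out near (0.550, -0.076), with the lane axis at a yaw of about 87.7°.

```bash
cat > plan.py <<'E'
import numpy as np
from workcell import bot
from scipy.spatial.transform import Rotation as Ro
def plan(target,yaw,n):
    s=bot.observe(); p=np.array(s["position"]); R=Ro.from_euler("xyz",s["tool_rot"])
    G=Ro.from_euler("xyz",[np.pi,0,yaw]); w=(R.inv()*G).as_rotvec()
    d=(np.array(target)-p)/n; st=Ro.from_rotvec(w/n)
    for i in range(n):
        print(list((R.inv().apply(d)*100).round(2))+list(np.degrees(w/n).round(2))); R=R*st
E
python3 - <<'E'
from plan import *
plan([.550,-.076,.200],np.radians(87.7),15)
E
```

```text
[np.float64(-3.68), np.float64(-3.82), np.float64(0.21), np.float64(-0.0), np.float64(0.0), np.float64(5.27)]
[np.float64(-4.02), np.float64(-3.46), np.float64(0.21), np.float64(-0.0), np.float64(0.0), np.float64(5.27)]
[np.float64(-4.32), np.float64(-3.08), np.float64(0.21), np.float64(-0.0), np.float64(0.0), np.float64(5.27)]
[np.float64(-4.58), np.float64(-2.67), np.float64(0.21), np.float64(-0.0), np.float64(0.0), np.float64(5.27)]
[np.float64(-4.81), np.float64(-2.24), np.float64(0.21), np.float64(-0.0), np.float64(0.0), np.float64(5.27)]
[np.float64(-5.0), np.float64(-1.79), np.float64(0.21), np.float64(-0.0), np.float64(0.0), np.float64(5.27)]
[np.float64(-5.14), np.float64(-1.32), np.float64(0.21), np.float64(-0.0), np.float64(0.0), np.float64(5.27)]
[np.float64(-5.24), np.float64(-0.84), np.float64(0.21), np.float64(-0.0), np.float64(0.0), np.float64(5.27)]
[np.float64(-5.29), np.float64(-0.36), np.float64(0.21), np.float64(-0.0), np.float64(0.0), np.float64(5.27)]
[np.float64(-5.3), np.float64(0.13), np.float64(0.21), np.float64(-0.0), np.float64(0.0), np.float64(5.27)]
[np.float64(-5.27), np.float64(0.62), np.float64(0.21), np.float64(-0.0), np.float64(0.0), np.float64(5.27)]
[np.float64(-5.19), np.float64(1.1), np.float64(0.21), np.float64(-0.0), np.float64(0.0), np.float64(5.27)]
[np.float64(-5.07), np.float64(1.57), np.float64(0.21), np.float64(-0.0), np.float64(0.0), np.float64(5.27)]
[np.float64(-4.9), np.float64(2.03), np.float64(0.21), np.float64(-0.0), np.float64(0.0), np.float64(5.27)]
[np.float64(-4.69), np.float64(2.47), np.float64(0.21), np.float64(-0.0), np.float64(0.0), np.float64(5.27)]
```

Request:
servo_tool:
  rows:
    - [[-3.7,-3.8,0.2,0,0,5.3],[-4.0,-3.5,0.2,0,0,5.3],[-4.3,-3.1,0.2,0,0,5.3],[-4.6,-2.7,0.2,0,0,5.3],[-4.8,-2.2,0.2,0,0,5.3]]
  grip: 1
  squeeze: 50

```text
clock: 0.82
position: [0.2792, 0.3782, 0.2213]
tool_rot: [3.141, -0.0, 2.444]
force: [0.2, -0.3, 0.9]
grip_width: 0.0853
```

Request:
servo_tool:
  rows:
    - [[-5.0,-1.8,0.2,0,0,5.3],[-5.1,-1.3,0.2,0,0,5.3],[-5.2,-0.8,0.2,0,0,5.3],[-5.3,-0.4,0.2,0,0,5.3],[-5.3,0.1,0.2,0,0,5.3]]

```text
clock: 1.45
position: [0.413, 0.1501, 0.2114]
tool_rot: [3.141, -0.0, 1.982]
force: [1.1, 1.0, -0.2]
grip_width: 0.0852
```

Request:
servo_tool:
  rows:
    - [[-5.3,0.6,0.2,0,0,5.3],[-5.2,1.1,0.2,0,0,5.3],[-5.1,1.6,0.2,0,0,5.3],[-4.9,2.0,0.2,0,0,5.3],[-4.7,2.5,0.2,0,0,5.3]]

```text
clock: 2.08
position: [0.5474, -0.0795, 0.2012]
tool_rot: [3.142, -0.0, 1.52]
force: [0.1, 0.7, -0.7]
grip_width: 0.0852
```

```bash
python3 - <<'E'
from plan import *
s=bot.observe();print(s["clock"],s["position"],s["tool_rot"],s["force"])
plan([.550,-.076,.135],np.radians(87.7),2)
E
```

```text
2.075 [ 0.54742705 -0.07952998  0.20122672] [ 3.14153716e+00 -1.89192003e-04  1.51951008e+00] [ 0.07592217  0.68666989 -0.70043392]
[np.float64(0.18), np.float64(0.12), np.float64(3.31), np.float64(0.0), np.float64(-0.01), np.float64(-0.32)]
[np.float64(0.18), np.float64(0.12), np.float64(3.31), np.float64(0.0), np.float64(-0.01), np.float64(-0.32)]
```

Request:
servo_tool:
  rows:
    - [[0.2,0.1,3.3,0,0,-0.3],[0.2,0.1,3.3,0,0,-0.3],[0,0,0,0,0,0]]

```text
clock: 2.45
position: [0.5477, -0.074, 0.1337]
tool_rot: [-3.138, 0.0, 1.533]
force: [-0.3, 0.7, 0.9]
grip_width: 0.0852
```

```bash
python3 - <<'E'
from h import *
for n,(x,y) in (("side",(215,150)),("top",(240,160))):
    f=bot.grab_frame(n); a=f["image"][y:y+110,x:x+130,::-1]
    cv2.imwrite(f"pics/{n}1.png",cv2.resize(a,None,fx=5,fy=5,interpolation=cv2.INTER_CUBIC))
s=bot.observe();print(s["clock"],s["position"],s["tool_rot"])
E
```

```text
2.55 [ 0.54911153 -0.0743639   0.13610609] [3.14136831e+00 1.94298928e-04 1.53241599e+00]
```

View pics/side1.png

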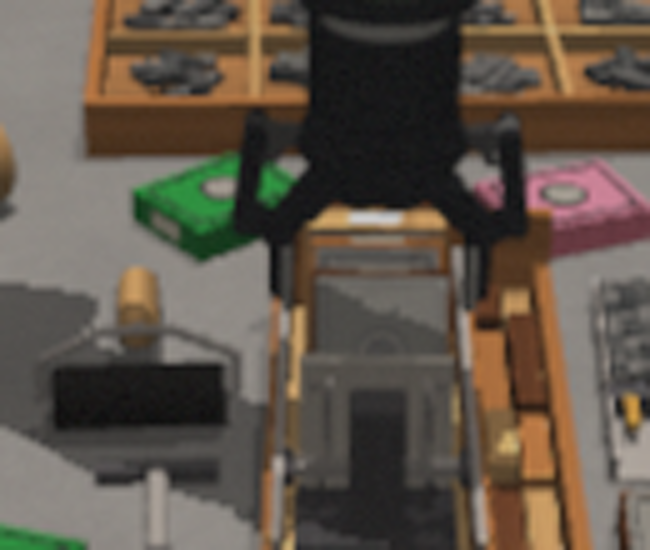

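View pics/top1.png

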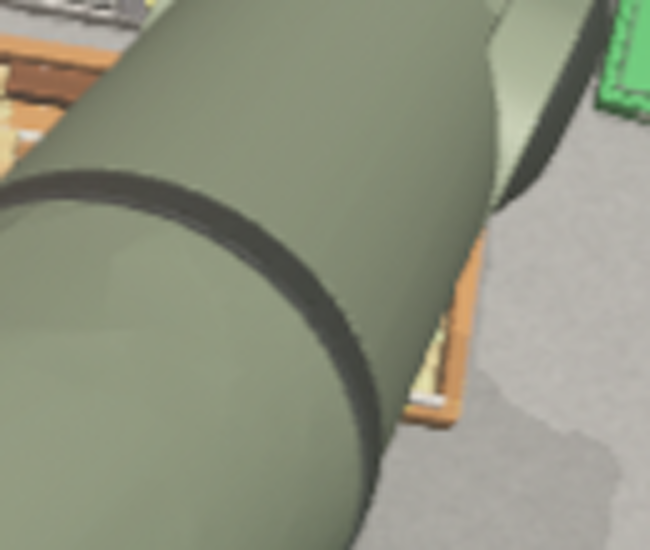

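The side view shows the fingertips at crop (285,290) and (480,290), centred on the housing at (378,430). The top view is blocked by the arm. Descending.

Request:
servo_tool:
  rows:
    - [[-0.15,0.1,2.0,0,0,0],[0,0,2.0,0,0,0],[0,0,2.0,0,0,0],[0,0,1.0,0,0,0],[0,0,0,0,0,0]]

```text
clock: 3.18
position: [0.5501, -0.0757, 0.0658]
tool_rot: [3.141, 0.0, 1.533]
force: [-0.8, 0.1, 0.0]
grip_width: 0.0853
```

```bash
python3 - <<'E'
from h import *
for n,(x,y) in (("side",(215,150)),):
    f=bot.grab_frame(n); a=f["image"][y:y+110,x:x+130,::-1]
    cv2.imwrite(f"pics/{n}2.png",cv2.resize(a,None,fx=5,fy=5,interpolation=cv2.INTER_CUBIC))
s=bot.observe();print(s["clock"],s["position"],s["tool_rot"],s["force"])
E
```

```text
3.225 [ 0.55027328 -0.07579605  0.06617972] [3.14072156e+00 3.71830235e-05 1.53267106e+00] [-0.45011458  0.19670353 -0.19850689]
```

View pics/side2.png

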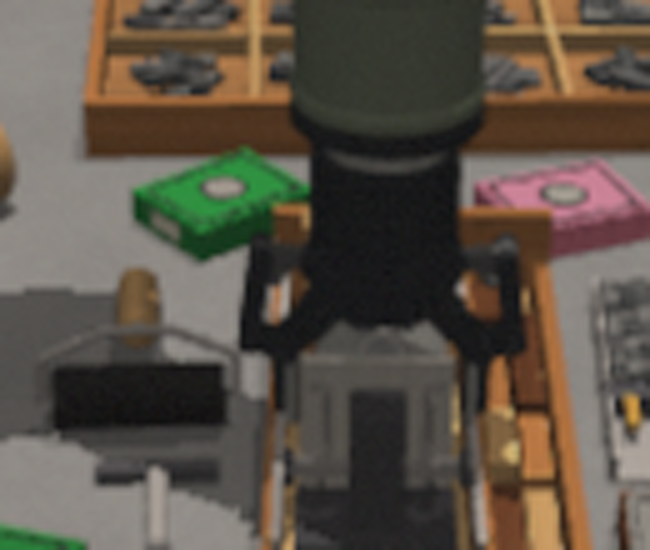

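Request:
servo_tool:
  rows:
    - [[0,0,0,0,0,0],[0,0,0,0,0,0],[0,0,0,0,0,0],[0,0,0,0,0,0]]
  grip: -1
  squeeze: 50

```text
clock: 3.72
position: [0.5495, -0.0759, 0.0668]
tool_rot: [-3.141, -0.001, 1.532]
force: [-12.5, 0.9, 32.1]
grip_width: 0.0386
```

Request:
servo_tool:
  rows:
    - [[0,0,0,0,0,0],[0,0,0,0,0,0],[0,0,0,0,0,0]]

```text
clock: 4.1
position: [0.5494, -0.076, 0.0668]
tool_rot: [-3.141, -0.001, 1.532]
force: [-12.5, 0.8, 32.5]
grip_width: 0.0391
```

Request:
servo_tool:
  rows:
    - [[0,-0.05,-0.1,0,0,0],[0,-0.05,-0.1,0,0,0],[0,0,0,0,0,0]]

```text
clock: 4.47
position: [0.5492, -0.0757, 0.0674]
tool_rot: [3.141, 0.0, 1.533]
force: [2.3, -1.0, -4.2]
grip_width: 0.0376
```

```bash
python3 - <<'E'
from h import *
for n,(x,y) in (("side",(245,180)),):
    f=bot.grab_frame(n); a=f["image"][y:y+80,x:x+100,::-1]
    cv2.imwrite(f"pics/{n}3.png",cv2.resize(a,None,fx=7,fy=7,interpolation=cv2.INTER_CUBIC))
s=bot.observe();print(s["clock"],s["position"],s["tool_rot"],s["force"],s["moment"],s["grip_width"])
E
```

```text
4.525 [ 0.54916493 -0.07568647  0.06732993] [3.14104952e+00 1.74880791e-04 1.53270899e+00] [ 1.76406938 -1.41407653 -4.53405576] [-0.2254085  -0.86635461 -0.09023332] 0.03810004595133229
```

View pics/side3.png

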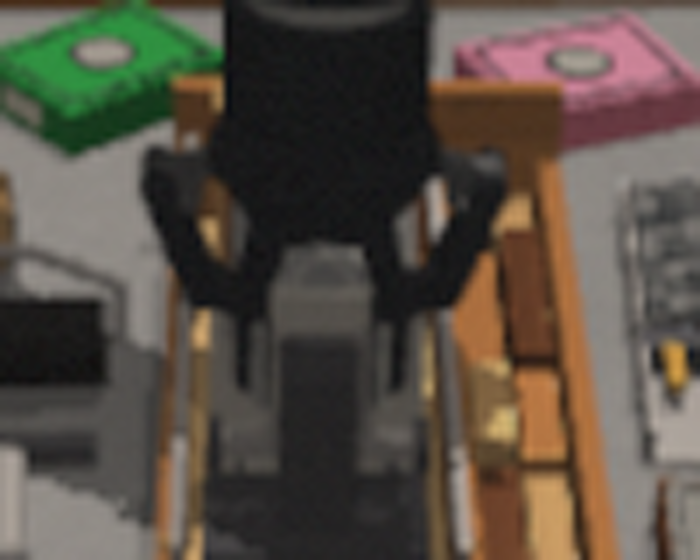

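The fingers straddle the housing at crop (245,330) and (395,330), and the tabs are hidden behind them. I'll test the slide with a small move.

Request:
servo_tool:
  rows:
    - [[0.3,0,0,0,0,0],[0.4,0,0,0,0,0],[0.4,0,0,0,0,0],[0.4,0,0,0,0,0]]

```text
clock: 5.03
position: [0.5498, -0.0603, 0.0673]
tool_rot: [3.141, 0.0, 1.533]
force: [5.3, -1.5, -5.1]
grip_width: 0.038
```

```bash
python3 - <<'E'
from h import *
for n,(x,y) in (("side",(245,180)),):
    f=bot.grab_frame(n); a=f["image"][y:y+80,x:x+100,::-1]
    cv2.imwrite(f"pics/{n}4.png",cv2.resize(a,None,fx=7,fy=7,interpolation=cv2.INTER_CUBIC))
E
```

```text
(no output)
```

View pics/side4.png

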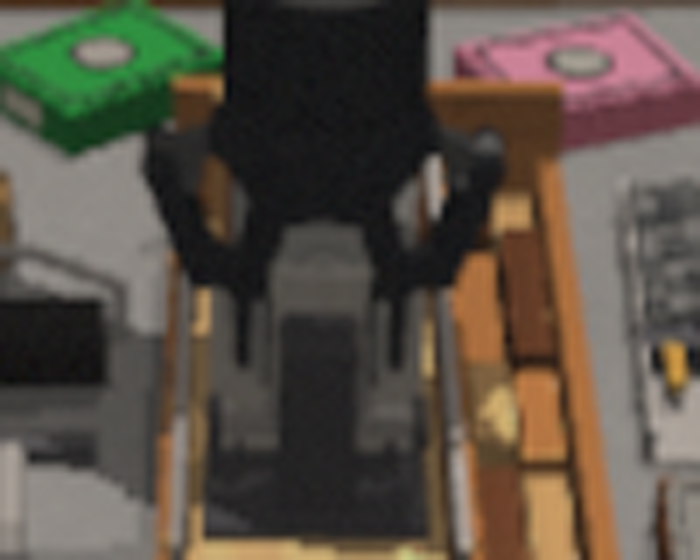

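The follower slid with the hand freely, so the brake is clear. Continuing up the lane.

Request:
servo_tool:
  rows:
    - [[0.5,0.03,0,0,0,0],[0.5,0.02,0,0,0,0],[0.5,0.02,0,0,0,0],[0.5,0.02,0,0,0,0],[0.5,0.02,0,0,0,0]]

```text
clock: 5.7
position: [0.5509, -0.0356, 0.0673]
tool_rot: [-3.141, 0.0, 1.533]
force: [-3.4, -3.6, 4.4]
grip_width: 0.0378
```

Request:
servo_tool:
  rows:
    - [[0.5,0.01,0,0,0,0],[0.5,0.01,0,0,0,0],[0.4,0.01,0,0,0,0],[0.4,0.01,0,0,0,0]]

```text
clock: 6.2
position: [0.5517, -0.0178, 0.0673]
tool_rot: [-3.14, 0.0, 1.532]
force: [-6.1, -3.9, 7.2]
grip_width: 0.0381
```

```bash
python3 - <<'E'
from h import *
for n,(x,y) in (("side",(235,160)),("top",(195,155))):
    f=bot.grab_frame(n); a=f["image"][y:y+100,x:x+120,::-1]
    cv2.imwrite(f"pics/{n}5.png",cv2.resize(a,None,fx=6,fy=6,interpolation=cv2.INTER_CUBIC))
E
```

```text
(no output)
```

View pics/side5.png

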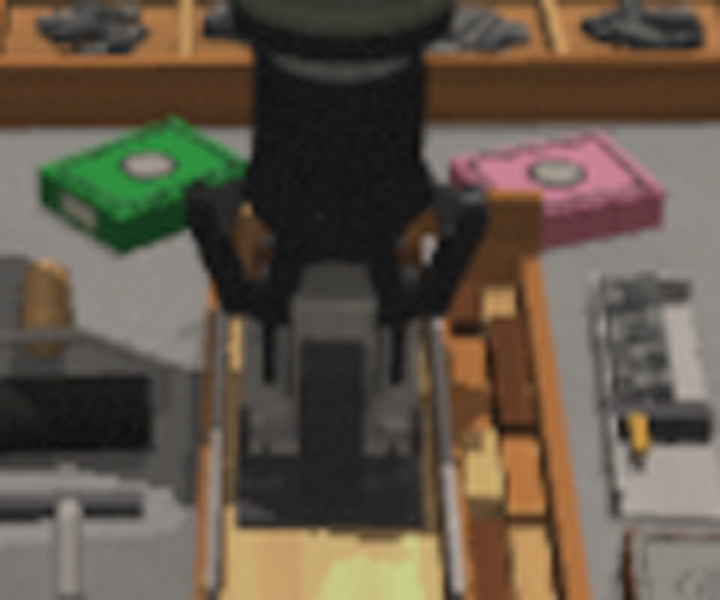

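View pics/top5.png

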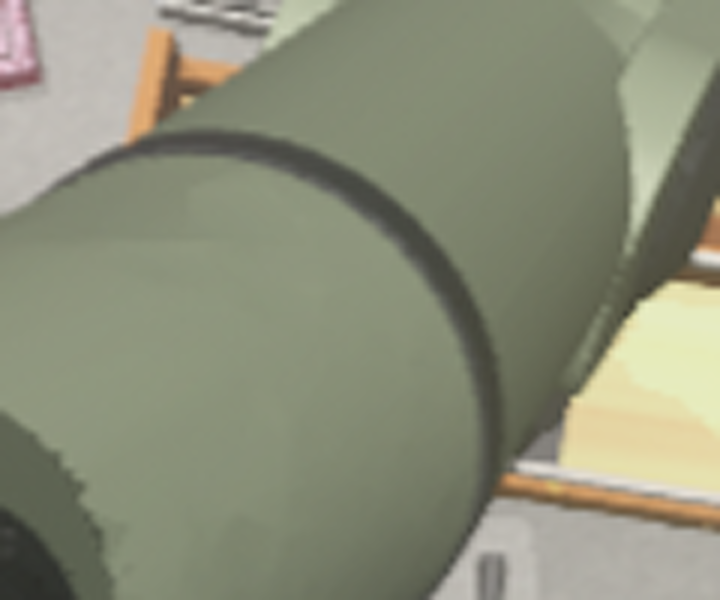

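The follower tracks the hand (its base edge is at side crop y=525) and the resistance is low. Creeping on.

Request:
servo_tool:
  rows:
    - [[0.4,-0.02,0,0,0,0],[0.4,0,0,0,0,0],[0.3,0,0,0,0,0],[0.3,0,0,0,0,0]]

```text
clock: 6.8
position: [0.5523, -0.0037, 0.0673]
tool_rot: [-3.14, 0.0, 1.533]
force: [-4.6, -3.9, 6.8]
grip_width: 0.0376
```

Request:
servo_tool:
  rows:
    - [[0.2,0,0,0,0,0],[0.2,0,0,0,0,0],[0.1,0,0,0,0,0],[0,0,0,0,0,0]]

```text
clock: 7.3
position: [0.5524, 0.0014, 0.0673]
tool_rot: [-3.14, -0.0, 1.533]
force: [-5.7, -1.8, 6.4]
grip_width: 0.0379
```

Request:
servo_tool:
  rows:
    - [[0.1,0,0,0,0,0],[0.1,0,0,0,0,0],[0.1,0,0,0,0,0]]

```text
clock: 7.68
position: [0.5526, 0.0043, 0.0673]
tool_rot: [-3.14, 0.0, 1.533]
force: [-4.8, -2.4, 5.6]
grip_width: 0.0377
```

Request:
servo_tool:
  rows:
    - [[0.1,0,0,0,0,0],[0.1,0,0,0,0,0]]

```text
clock: 7.92
position: [0.5527, 0.0059, 0.0673]
tool_rot: [-3.14, 0.0, 1.532]
force: [-4.0, -4.9, 6.0]
grip_width: 0.038
```

Request:
servo_tool:
  rows:
    - [[0.1,0,0,0,0,0],[0.1,0,0,0,0,0]]

```text
clock: 8.18
position: [0.5526, 0.0063, 0.0673]
tool_rot: [-3.141, 0.002, 1.531]
force: [-5.8, -15.9, 5.3]
grip_width: 0.0377
```

Request:
servo_tool:
  rows:
    - [[0.1,0,0,0,0,0],[0.1,0,0,0,0,0]]

```text
clock: 8.43
position: [0.5527, 0.0065, 0.0673]
tool_rot: [-3.141, 0.004, 1.53]
force: [-5.5, -26.2, 4.3]
grip_width: 0.0377
```

```bash
python3 - <<'E'
from h import *
for n,(x,y) in (("side",(235,150)),):
    f=bot.grab_frame(n); a=f["image"][y:y+100,x:x+120,::-1]
    cv2.imwrite(f"pics/{n}6.png",cv2.resize(a,None,fx=6,fy=6,interpolation=cv2.INTER_CUBIC))
E
```

```text
(no output)
```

View pics/side6.png

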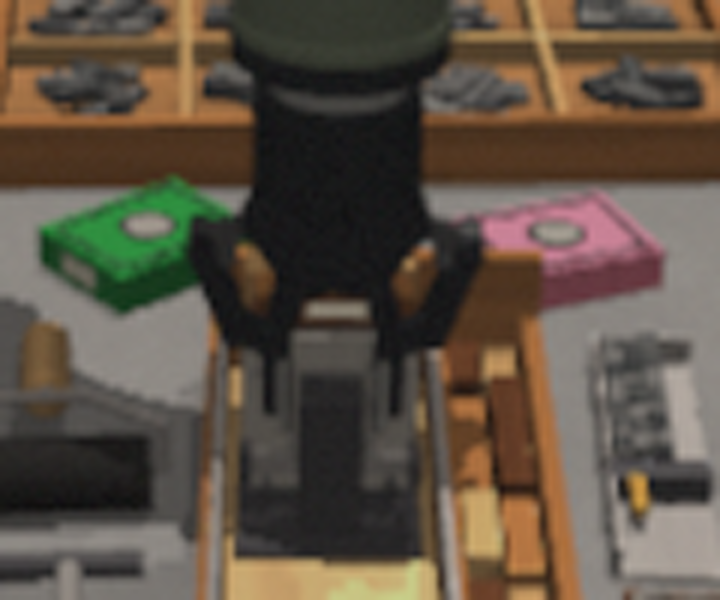

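The push force rises sharply at y=0.0065, so the row is packed. The block top at side crop (337,312) is upright. I'll ease off slightly and release.

Request:
servo_tool:
  rows:
    - [[-0.1,0,0,0,0,0],[-0.1,0,0,0,0,0]]

```text
clock: 8.72
position: [0.5526, 0.0062, 0.0673]
tool_rot: [-3.141, 0.002, 1.531]
force: [-5.6, -10.5, 5.8]
grip_width: 0.0379
```

Request:
servo_tool:
  rows:
    - [[0,0,0,0,0,0],[0,0,0,0,0,0],[0,0,0,0,0,0],[0,0,0,0,0,0],[0,0,0,0,0,0]]
  grip: 1

```text
clock: 9.35
position: [0.5535, 0.0084, 0.0674]
tool_rot: [3.141, -0.0, 1.533]
force: [1.0, 0.0, 0.2]
grip_width: 0.0851
```

Request:
servo_tool:
  rows:
    - [[0,0,-1.5,0,0,0],[0,0,-3,0,0,0],[0,0,-4,0,0,0],[0,0,-4,0,0,0],[0,0,-3,0,0,0]]

```text
clock: 9.98
position: [0.5535, 0.008, 0.225]
tool_rot: [3.14, -0.0, 1.532]
force: [0.1, 0.9, 0.4]
grip_width: 0.0853
```

Request:
servo_tool:
  rows:
    - [[3,-1,0,0,0,0],[5,-2,0,0,0,-5],[5,-2,0,0,0,-5],[5,-2,0,0,0,-5],[5,-2,0,0,0,-5]]

```text
clock: 10.6
position: [0.4459, 0.2308, 0.2233]
tool_rot: [3.141, -0.0, 1.884]
force: [0.3, 0.4, -0.9]
grip_width: 0.0856
```

Request:
servo_tool:
  rows:
    - [[5,-1,0,0,0,-5],[5,-1,0,0,0,-5],[4,-1,0,0,0,-5],[2,0,0,0,0,0],[0,0,0,0,0,0]]

```text
clock: 11.22
position: [0.3543, 0.3646, 0.2231]
tool_rot: [3.141, -0.0, 2.146]
force: [1.0, -1.0, -1.0]
grip_width: 0.0857
```

```bash
python3 - <<'E'
from h import *
for n,(x,y) in (("side",(235,155)),("top",(195,155))):
    f=bot.grab_frame(n); cv2.imwrite(f"pics/{n}7full.png",f["image"][:,:,::-1]); a=f["image"][y:y+110,x:x+150,::-1]
    cv2.imwrite(f"pics/{n}7.png",cv2.resize(a,None,fx=5,fy=5,interpolation=cv2.INTER_CUBIC))
E
```

```text
(no output)
```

View pics/side7.png

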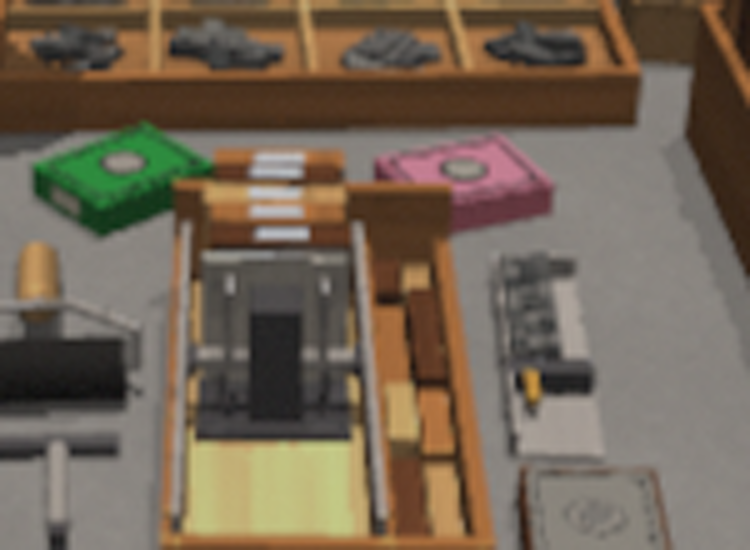

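View pics/top7.png

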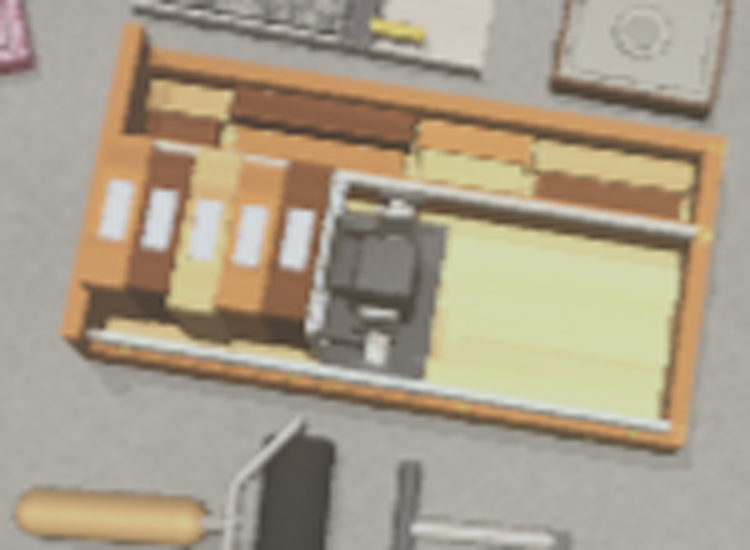

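View pics/top7full.png

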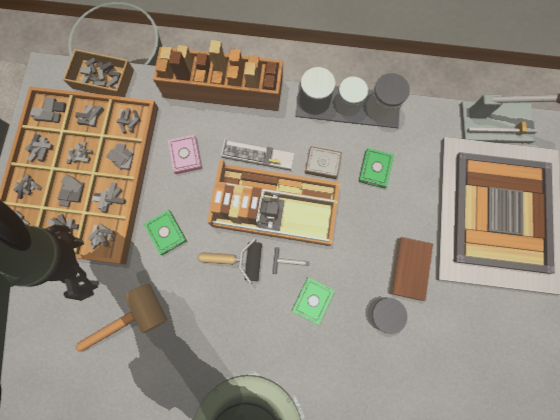

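All five blocks stand upright and evenly stepped (top crop, tags from (115,210) to (296,238)), with the plate tight behind block 5. The tabs are sprung out at side crop (230,285) and (326,285), nearly the same spacing as at the start (19.2 px against 19.6 px). The bystanders are where they were and the hand is clear.

```bash
python3 - <<'E'
from workcell import bot
print(bot.job_done())
E
```

```text
the job is handed in; nothing more can be done
None
```

The row is packed and the job is handed in; it reports no verdict, so the result below comes from my own checks.

- **What I did:** I pinched both finger-pieces with a 50 N grip and slid the follower about 82 mm, until the push force rose sharply to 26 N against the packed row. I then eased to about 10 N, let the finger-pieces spring out, and moved the hand clear. It took about 11 s.
- **Last pictures:** All five blocks stand upright with the plate tight behind block 5. Both finger-pieces are out at close to their starting spacing, and the bystanders have not visibly moved.
- **What disagreed:** The gripper read 38 mm while pinched, against the nominal 42 mm over the finger-pieces. I put this down to finger flex, because the follower slid freely with the hand. Closing also gave a passing 32 N upward force, which I relieved by lifting 2 mm. The top camera was blocked by the arm during the slide, so I relied on the side view and the force readings for that part.

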